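Seat a chocolate log in the cutting trough

ROBOT

A 7-joint arm with a two-finger parallel gripper is mounted at the origin on the work surface. World frame = base frame: x ahead of the robot, y to its left, z up, the work surface at z = 0. Lengths are in m, angles in rad, forces in N, time in s.
With the tool pointing down it reaches from about 0.425 to 0.875 m from the base axis. Payload 8.4 kg.
Tool frame: the origin (TCP) lies midway between the tips of the shut fingers; the grasp point (between the pads) lies 19 mm behind it; y points along the fingers, x is the direction in which the jaws open and shut, and the axes are right-handed (so a half turn about y gives the same grasp; the last joint's range is limited). The gripper opens to 85 mm and grips with 20 to 120 N. Pads are 22 mm wide; open, the fingers measure 114 mm over their backs; the gripper's body (76 mm by 85 mm) begins 54 mm behind the grasp point. The pads swing forward as they close: fully open they stand 13 mm farther back than shut.
Start: joints at [1.026, 0.333, 0.04, 1.465, -0.013, 1.343, -0.059], TCP at [0.28, -0.586, 0.231] pointing down, gripper open.
Joint ranges: [-2.58, 2.58], [-0.38, 2.09], [-1.3, 1.39], [0.25, 2.4], [-1.5, 4.64], [0.08, 2.09], [-2.65, 2.65]. Speed limits (rad/s): [2.22, 2.22, 2.79, 2.79, 3.14, 3.14, 3.14].

INTERFACE

Orientations are given as a unit quaternion [w, x, y, z].
In Python, from station import env gives the robot as it stands.
- The arm moves only by the tool servo_tool, never from a script. Its argument "targets" is a list of rows, each an object with "fingers": the finger opening in mm, from 0 to 85.4; "delta_pos": the shift along the tool's x, y, z in units of 30 mm (1.0 is 30 mm), a list of three; "yaw": the turn about the tool's y in units of 8 degrees (1.0 is 8 degrees). In form: [{"fingers": fingers, "delta_pos": [tx, ty, tz], "yaw": yaw}, ...]. A call has 1 to 12 rows; each row is the pose to reach, as a shift and turn from the pose measured when the call began, along the tool's axes at that moment; what a row does not reach only later rows make up. A row lasts 1/8 s, in which the tool goes at most 62.5 mm and 10.7 degrees, less where a joint would pass 70% of its speed; a pose out of reach is approached as far as the arm can. A call with a gripper value outside its range is refused whole. The fingers move at their own pace and stop on an object; "force" is the grip in N (left out, the last holds). Time passes only in rows, so rows that repeat a pose let the fingers close. It gives the time, the measured TCP pose, the force and the opening at its end, in the units of the state.
- env.observe(): the state, without advancing time (a new reading comes with each control period).
- env.get_image(name): name is "side" or "top"; returns the picture (420x560x3 uint8, blue, green, red); there is no depth.
- env.get_calibration(name): a dict with "intrinsics" (3x3 intrinsics, pixels), "cam_to_world" (4x4, takes a point from camera to world coordinates). Camera axes: x right, y down, z forward; pixel columns grow to the right and rows downward; lengths in m; the calibration is good to about 2 mm. A picture is of the moment at which its call begins. get_calibration takes no time and is no camera call.
- env.finish_job(): hands the job in, once; it reports no verdict.
Trained networks look in the newest picture that a camera, given by its name, has taken for a name from the list of things; names that differ only in an ending like _2 or _b are one class to them, and where a whole thing is asked for, a point or a joint stands for the part that bears it (a point fixed in the world has none). Each returns a list of dicts, best first, with "conf" (0 to 1); they miss things now and then, are a little off and sometimes report something else, mostly with a low value. They report only what shows in the picture. A call takes as long as a camera call.
- env.regions_of(camera, thing): "pixels" (420x560 bool, what is visible of it) and "rect" ([left, top, width, height] in pixels, round what is visible of it).
The state is a dict: "t": time; "q": joint angles; "qd": joint speeds; "joint_efforts": joint torques, N m; "ee_pos": TCP position; "tcp_rot": TCP orientation; "contact_force": force on the tool from outside, world axes, zero at the start; "torque": the same for the moment, N m; "width": finger opening in m.
Only numpy, scipy, OpenCV 4.12 (cv2) and the standard library are available. Lean on these libraries where they do the work, as an engineer would, in place of code of your own. Each camera call takes 0.05 s, during which the arm holds its last target. There are 200 camera calls.

TASK

Take the dark chocolate log from the rack, lay it in the V-groove of the cutting trough and push it along, under the sprung roller, until its end is pressed home against the length stop. Bed it on the stop with a firm but gentle push, so that its brittle shell does not chip. Let go of the log and leave the pale log and everything else where they are.

Things in the scene. Friction and masses are not known exactly. Their poses are not given: they have to be found in the camera images.
- dark_log: the log to load: dark brown, a round rod 30 mm in diameter and 140 mm long, both ends alike (edges chamfered 5 mm, flat end 20 mm across), about 125 g. Origin at the middle of its axis; y runs along it. On the rack its axis is 41 mm above the worktop. It is bedded when its end bears on the stop with more than 3 N for a moment; its brittle shell chips above 8 N on the stop.
- pale_log: a bystander: cream nougat log of the same shape, in the rack's other saddle, 90 mm beside the dark one (which is in which saddle changes).
- rack: fixed setting rack, base plate 150 x 110 x 6 mm, two white cross-rails (at y = -38 and +38 mm, 10 mm thick, tops 32 mm high) with V-saddles at x = -45 and +45 mm in which the logs lie along the rack's y. Origin: centre of its underside.
- trough: fixed pale blue cutting trough, 64 mm wide (x), 330 mm long (y), top face 26 mm above the worktop. A 90-degree V-groove, 24 mm wide at the top, 12 mm deep, runs along y in its middle, open at the -y end. A log lying in it has its axis 35 mm above the worktop, 9 mm above the block's top. A 3 mm knife slit crosses it at y = +60 mm. Origin: centre of the underside; y points to the stop.
- roller (a point): lowest point of the orange roller (20 mm in diameter, spins freely) of the sprung hold-down. At rest 46 mm above the worktop, 4 mm lower than the top of a log in the groove; the log's chamfered nose lifts it. It presses down with 3 to 4 N, so the log meets resistance before the stop: a bump of about 4 to 6 N as it enters, then a steady drag of 1 to 3 N in the smooth groove.
- stop: length stop: steel plate 46 mm wide, 5 mm thick, up to 63 mm above the worktop, on an aluminium saddle with a black thumbscrew, locked. Origin: on the face that the log meets, on the axis of a log in the groove; y points away from the log. The setting varies: the face is 80 to 115 mm from the trough's middle.
- tub: bystander: white plastic tub, rim 100 mm across, 75 mm high. Origin: centre of its underside.
- bowl: bystander: small cream bowl, rim 110 mm across, 60 mm high. Origin: centre of its underside.
- palette: bystander: palette knife with a black handle, 200 mm long, lying flat. Origin: in its middle, underneath.
- bridge (a point): on the trough: middle of the top of the steel bridge that carries the sprung roller over the groove, at y = +35 mm of the trough, 90 mm above the worktop. The bridge is 74 mm wide (x) and 22 mm long (y); a black plunger cap in its middle reaches 100 mm (104 with a log under the roller). A log is clear of the roller while its middle lies at y below -50 mm of the trough.

How it is judged:
On the way, in this order (a step that is already met when the one before it is completed fails the run):
1. the dark log lies in the V-groove, short of the stop (x of dark_log in the frame of stop between -0.004 and 0.004 m and z of dark_log in the frame of stop between -0.004 and 0.004 m and y of dark_log in the frame of stop below -0.075 m and angle between the y axis of dark_log and the y axis of trough, either way round below 0.06 rad), for 0.2 s.
2. the log's end is bedded on the stop, bearing on it with more than 3 N (contact force between dark_log and stop above 3 N), for 0.2 s.
At the end, for the whole second after the job is handed in: The dark log lies at rest in the groove (axis within 3 mm of its seat and 0.03 rad of the groove) with its end within 1.5 mm of the stop's face, released (y of dark_log in the frame of stop above -0.0715 m and x of dark_log in the frame of stop between -0.003 and 0.003 m and z of dark_log in the frame of stop between -0.003 and 0.003 m and angle between the y axis of dark_log and the y axis of trough, either way round below 0.03 rad and linear speed of dark_log below 0.01 m/s); the robot touches nothing.
It fails at once if the log's end is pressed on the stop with more than 8 N (contact force between dark_log and stop above 8 N).
It fails at once if the pale log is moved by more than 10 mm (distance of pale_log from where it was at the start of the episode above 0.01 m).
It fails at once if the tub, bowl or palette knife is moved by more than 20 mm (distance of any of tub, bowl, palette from where it was at the start of the episode above 0.02 m).
It also fails if it takes over 61 s, if anything falls off the work surface, if the arm or the gripper's body presses on something with over 40 N, if the wrist force passes 120 N, or if a joint passes its speed limit or range.

## Working session

There is one attempt and no reset: what is moved stays moved. The work goes in short steps, Python scripts to look and compute and a tool call to move; the robot and the scene stay as the last step left them, time stands still between calls to the robot, and variables do not carry over. Pictures are saved under pics/ and viewed, about 8 in all and at most 12, crops included, and the job is handed in when it is done.

Besides the shell and the picture viewer there is one more tool, called by a JSON object that holds its "method" and its "body", one argument or row to a line. servo_tool: Moves the arm, as the interface text tells. Its arguments: {"type":"object","properties":{"targets":{"type":"array","items":{"type":"object","properties":{"fingers":{"type":"number"},"delta_pos":{"type":"array","items":{"type":"number"}},"yaw":{"type":"number"}}}},"force":{"type":"number"}},"required":["targets"]}

```bash
mkdir -p pics; ls; python3 - <<'E'
from station import env
import cv2,numpy as np
s=env.observe(); print({k:np.round(v,3) for k,v in s.items()})
for c in('top','side'):
    im=env.get_image(c); cv2.imwrite(f'pics/{c}0.png',im)
    k=env.get_calibration(c); print(c,np.round(k['intrinsics'],1).tolist(),np.round(k['cam_to_world'],4).tolist())
    for t in('dark_log','pale_log','rack','trough','roller','stop','bridge','tub','bowl','palette'):
        for r in env.regions_of(c,t)[:2]:
            m=r['pixels'].astype(np.uint8); p=cv2.findNonZero(m)
            print(c,t,round(r['conf'],2),r['rect'],np.round(cv2.minAreaRect(p)[0],1),np.round(cv2.minAreaRect(p)[1],1),round(cv2.minAreaRect(p)[2],1))
a=np.hstack([cv2.imread('pics/top0.png')]);
E
```

```text
pics
{'t': np.float64(0.0), 'q': array([ 1.026,  0.334,  0.04 ,  1.466, -0.013,  1.343, -0.059]), 'qd': array([-0.001,  0.002, -0.001,  0.001, -0.002, -0.001, -0.   ]), 'joint_efforts': array([-1.0000e-03, -6.5855e+01,  1.3650e+00, -4.0557e+01,  1.7000e-02,
        1.3000e-02,  0.0000e+00]), 'ee_pos': array([ 0.28 , -0.586,  0.23 ]), 'tcp_rot': array([ 0.598, -0.598,  0.378, -0.377]), 'contact_force': array([0.351, 0.194, 0.083]), 'torque': array([-0.006,  0.03 , -0.033]), 'width': np.float64(0.085)}
top [[515.2, 0.0, 281.7], [0.0, 515.2, 209.4], [0.0, 0.0, 1.0]] [[-0.0292, -0.9804, 0.195, 0.4043], [-0.9996, 0.0299, 0.001, -0.0238], [-0.0068, -0.1949, -0.9808, 1.2581], [0.0, 0.0, 0.0, 1.0]]
top dark_log 0.85 [303.2, 222.7, 62.3, 21.3] [335.  233.5] [14.  60.7] 81.9
top dark_log 0.25 [184.7, 237.4, 11.7, 8.1] [190.7 238.1] [12.4  8.2] 11.3
top pale_log 0.76 [315.5, 258.0, 59.6, 20.2] [345.6 269.9] [13.3 60.2] 80.8
top rack 0.88 [310.5, 219.6, 50.8, 69.2] [336.8 253.3] [63.1 45.7] 79.7
top trough 0.63 [138.1, 216.7, 140.0, 45.8] [208.5 242.9] [136.8  36.2] 8.1
top roller 0.34 [316.2, 2
[... 857 characters left out ...]
90.4, 66.1] [247.7 294.8] [49.7 81.1] 76.2
side trough 0.91 [227.6, 155.9, 38.3, 89.0] [246.5 201. ] [88. 35.] 90.0
side trough 0.63 [253.8, 247.4, 32.8, 62.0] [268.9 279.4] [62.  16.8] 70.6
side roller 0.58 [235.8, 157.7, 20.2, 21.4] [244.5 168.5] [21. 13.] 90.0
side stop 0.43 [233.2, 156.4, 32.5, 15.0] [248.4 163.2] [12.6 33.2] 88.2
side stop 0.37 [287.8, 151.2, 44.5, 35.2] [308.5 167. ] [34. 41.] 90.0
side bridge 0.75 [228.5, 160.9, 38.3, 86.2] [247. 202.] [90. 36.] 90.0
side tub 0.88 [311.0, 205.4, 47.1, 50.3] [335.5 228.7] [52.2 45.8] 81.3
side bowl 0.66 [287.9, 149.1, 43.7, 34.8] [308.5 167. ] [34. 41.] 90.0
side palette 0.76 [300.1, 298.5, 108.5, 36.0] [352.1 312.6] [ 29.6 108.1] 80.3
```

```bash
cat > h.py <<'E'
from station import env
import cv2,numpy as np
from scipy.spatial.transform import Rotation as R
def w(cam,uv,z):
    k=env.get_calibration(cam);K=np.array(k['intrinsics']);T=np.array(k['cam_to_world'])
    d=T[:3,:3]@np.linalg.solve(K,[uv[0],uv[1],1.]);return (T[:3,3]+d*(z-T[2,3])/d[2])[:2]
def px(cam,P):
    k=env.get_calibration(cam);K=np.array(k['intrinsics']);T=np.array(k['cam_to_world'])
    p=K@(T[:3,:3].T@(np.array(P)-T[:3,3]));return p[:2]/p[2]
def axis(cam,thing,z):
    r=env.regions_of(cam,thing)[0];v,u=np.nonzero(r['pixels'])
    P=np.array([w(cam,(a,b),z) for a,b in zip(u,v)]);(c,s,a)=cv2.minAreaRect(P.astype(np.float32)*1000)
    if s[0]<s[1]:a+=90
    return np.array(c)/1000,np.array(s),(a+90)%180-90
E
python3 - <<'E'
from h import *
ims=[]
for c,b in(('top',(120,130,400,300)),('side',(190,140,420,345))):
    im=env.get_image(c)[b[1]:b[3],b[0]:b[2]]
    cv2.imwrite(f'pics/{c}1.png',cv2.resize(im,None,fx=2.8 if c=='top' else 2.9,fy=2.8 if c=='top' else 2.9,interpolation=cv2.INTER_CUBIC))
    for t,z in(('dark_log',.045),('pale_log',.045),('rack',.01),('trough',.026)):print(c,t,axis(c,t,z))
r=R.from_quat(env.observe()['tcp_rot'],scalar_first=True).as_matrix();print(r.round(3))
E
```

```text
Traceback (most recent call last):
  File "h.py", line 11, in axis
    r=env.regions_of(cam,thing)[0];v,u=np.nonzero(r['pixels'])
      ~~~~~~~~~~~~~~~~~~~~~~~~~^^^
IndexError: list index out of range
```

View pics/top1.png

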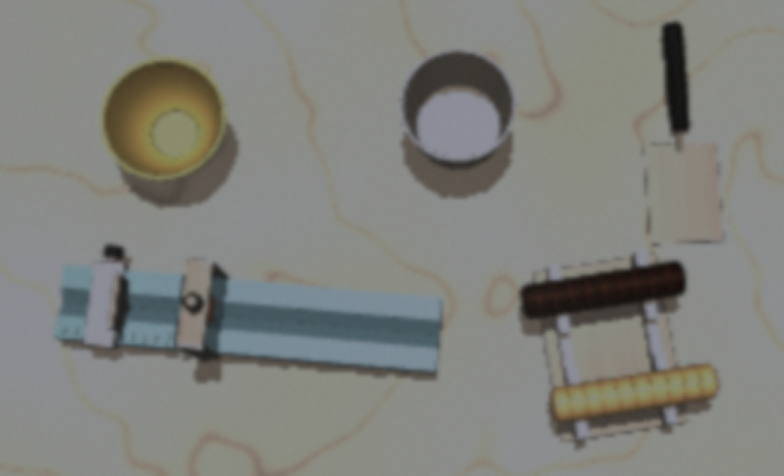

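Top view: dark log at crop (603,289), i.e. full image (335,233). The pale log is below it. The trough runs left, with the stop at crop x≈120 and the bridge at crop x≈195. One net query came back empty, so I'll make that robust and measure.

```bash
sed -i 's/    r=env.regions_of(cam,thing)\[0\];v/    r=env.regions_of(cam,thing)\n    if not r:return None\n    r=r[0];v/' h.py
python3 - <<'E'
from h import *
for c,b in(('top',(120,130,400,300)),('side',(190,140,420,345))):
    im=env.get_image(c)[b[1]:b[3],b[0]:b[2]]
    if c=='side':cv2.imwrite('pics/side1.png',cv2.resize(im,None,fx=2.9,fy=2.9,interpolation=cv2.INTER_CUBIC))
    for t,z in(('dark_log',.046),('pale_log',.046),('rack',.015),('trough',.026),('stop',.05)):print(c,t,axis(c,t,z))
r=R.from_quat(env.observe()['tcp_rot'],scalar_first=True).as_matrix();print(r.round(3))
for n,p in (('rear end groove',(278-.5,(295+373)/2/2.8+130)),('rear corners',(120+441/2.8,130+296/2.8)),('',(120+437/2.8,130+374/2.8)),('front corners',(120+63/2.8,130+266/2.8)),('',(120+56/2.8,130+341/2.8))):print(n,w('top',p,.026))
print('stop face top',[w('top',(120+a/2.8,130+b/2.8),.063) for a,b in((126,262),(118,345))])
print('cap',w('top',(120+194/2.8,130+301/2.8),.1))
E
```

```text
top dark_log (array([ 0.58395123, -0.14710217]), array([ 29.79413223, 140.97972107]), -82.89901304244995)
top pale_log (array([ 0.49635532, -0.1681315 ]), array([ 30.27766418, 141.46784973]), -82.49928426742554)
top rack (array([ 0.54005798, -0.15155301]), array([151.21588135, 109.49138641]), 7.754208564758301)Traceback (most recent call last):
  File "<stdin>", line 5, in <module>
  File "h.py", line 14, in axis
    P=np.array([w(cam,(a,b),z) for a,b in zip(u,v)]);(c,s,a)=cv2.minAreaRect(P.astype(np.float32)*1000)
                ~^^^^^^^^^^^^^
  File "h.py", line 5, in w
    k=env.get_calibration(cam);K=np.array(k['intrinsics']);T=np.array(k['cam_to_world'])
ValueError: time passes only in moves, steps and waits
```

```bash
cat > h.py <<'E'
from station import env
import cv2,numpy as np
from scipy.spatial.transform import Rotation as R
C={c:(np.array(k['intrinsics']),np.array(k['cam_to_world'])) for c in('top','side') for k in[env.get_calibration(c)]}
def w(cam,uv,z):
    K,T=C[cam];uv=np.atleast_2d(uv);d=np.c_[uv,np.ones(len(uv))]@np.linalg.inv(K).T@T[:3,:3].T
    return (T[:3,3]+d*((z-T[2,3])/d[:,2])[:,None])[:,:2]
def px(cam,P):
    K,T=C[cam];p=K@(T[:3,:3].T@(np.array(P)-T[:3,3]));return p[:2]/p[2]
def axis(cam,thing,z):
    r=env.regions_of(cam,thing)
    if not r:return None
    v,u=np.nonzero(r[0]['pixels']);c,s,a=cv2.minAreaRect((w(cam,np.c_[u,v],z)*1000).astype(np.float32))
    if s[0]<s[1]:a+=90
    return np.round(c,1),np.round(s,1),round((a+90)%180-90,1)
E
python3 - <<'E'
from h import *
for c,b in(('top',(120,130,400,300)),('side',(190,140,420,345))):
    im=env.get_image(c)[b[1]:b[3],b[0]:b[2]]
    if c=='side':cv2.imwrite('pics/side1.png',cv2.resize(im,None,fx=2.9,fy=2.9,interpolation=cv2.INTER_CUBIC))
    for t,z in(('dark_log',.046),('pale_log',.046),('trough',.026),('stop',.05)):print(c,t,axis(c,t,z))
print(R.from_quat(env.observe()['tcp_rot'],scalar_first=True).as_matrix().round(3))
f=lambda a,b:(120+(a-.5)/2.8,130+(b-.5)/2.8)
print('rear corners',w('top',[f(441,296),f(437,374)],.026),'front',w('top',[f(63,266),f(56,341)],.026))
print('stop face top',w('top',[f(126,262),f(118,345)],.063),'cap',w('top',f(194,301),.1))
E
```

```text
top dark_log (array([ 584. , -147.1]), array([ 30.4, 141. ]), -82.6)
top pale_log (array([ 496. , -168.4]), array([ 30.6, 141.1]), -82.3)
top trough (array([576.2, 156.5]), array([329.4,  83.6]), 82.0)
top stop (array([589.7, 271.2]), array([33.8, 86.3]), -6.6)
side dark_log (array([ 582.4, -151.7]), array([ 31.9, 155.3]), -82.8)
side pale_log (array([ 495.5, -173.9]), array([ 29.4, 153.9]), -82.5)
side trough (array([576.1, 143.9]), array([357.7,  92.4]), 85.5)
side stop (array([600.9, 253.5]), array([35.9, 87.8]), -51.5)
[[ 0.431 -0.     0.902]
 [-0.902 -0.     0.431]
 [ 0.    -1.    -0.   ]]
rear corners [[ 0.58529072 -0.01000718]
 [ 0.51825271 -0.00474963]] front [[0.62143128 0.31697782]
 [0.55628112 0.32145146]]
stop face top [[0.61671567 0.25373831]
 [0.546826   0.25934254]] cap [[0.57636874 0.18946513]]
```

View pics/side1.png

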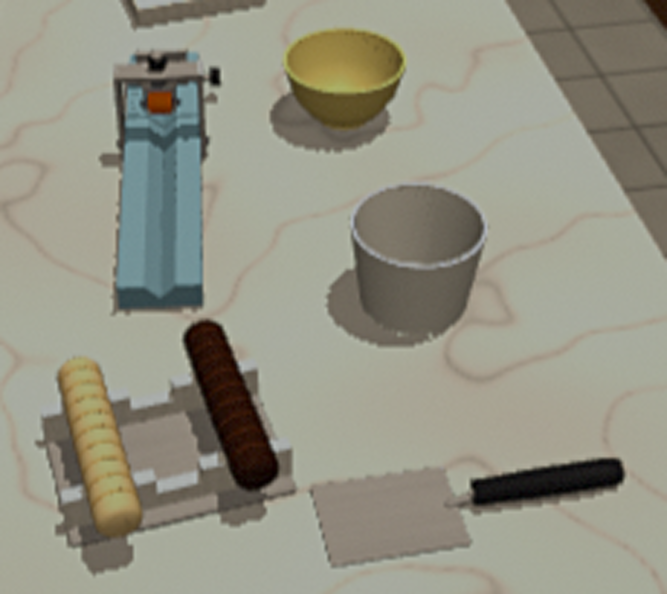

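Side view: dark log at crop (230,405), with the pale log 90 mm to its left. The trough is behind them, with its open end towards the rack and a clear path to it. The two cameras agree to within about 5 mm, and the difference is explained by side faces. Moving above the dark log.

{"method": "servo_tool", "body": {
  "targets": [
    {"fingers": 60, "delta_pos": [-8.83, 3.0, 15.4], "yaw": -9},
    {"fingers": 60, "delta_pos": [-8.83, 3.0, 15.4], "yaw": -9},
    {"fingers": 60, "delta_pos": [-8.83, 3.0, 15.4], "yaw": -9},
    {"fingers": 60, "delta_pos": [-8.83, 3.0, 15.4], "yaw": -9},
    {"fingers": 60, "delta_pos": [-8.83, 3.0, 15.4], "yaw": -9},
    {"fingers": 60, "delta_pos": [-8.83, 3.0, 15.4], "yaw": -9},
    {"fingers": 60, "delta_pos": [-8.83, 3.0, 15.4], "yaw": -9},
    {"fingers": 60, "delta_pos": [-8.83, 3.0, 15.4], "yaw": -9},
    {"fingers": 60, "delta_pos": [-8.83, 3.0, 15.4], "yaw": -9},
    {"fingers": 60, "delta_pos": [-8.83, 3.0, 15.4], "yaw": -9},
    {"fingers": 60, "delta_pos": [-8.83, 3.0, 15.4], "yaw": -9},
    {"fingers": 60, "delta_pos": [-8.83, 3.0, 15.4], "yaw": -9}
  ],
  "force": 30
}}

```text
t: 3.45
ee_pos: [0.5824, -0.15, 0.1415]
tcp_rot: [-0.705, 0.706, 0.046, -0.046]
contact_force: [0.5, -0.6, -1.4]
width: 0.0598
```

```bash
cat >> h.py <<'E'
def go(P,yaw):
    s=env.observe();M=R.from_quat(s['tcp_rot'],scalar_first=True).as_matrix()
    a=np.degrees(np.arctan2(M[1,2],M[0,2]))
    return 'd',(M.T@(np.array(P)-s['ee_pos'])/.03).round(3),'yaw',round(-((yaw-a+180)%360-180)/8,3),'t',s['t'],'F',s['contact_force'].round(2),(M.T@s['contact_force']).round(2),'tilt',M[:,1].round(3)
E
python3 - <<'E'
from h import *
print(go((.584,-.147,.033),97.4))
im=env.get_image('side');cv2.imwrite('pics/s2.png',cv2.resize(im[130:340,150:430],None,fx=2.8,fy=2.8))
E
```

```text
('d', array([0.067, 3.618, 0.096]), 'yaw', np.float64(0.0), 't', 3.45, 'F', array([ 0.51, -0.63, -1.43]), array([ 0.43,  1.43, -0.69]), 'tilt', array([ 0.   , -0.001, -1.   ]))
```

View pics/s2.png

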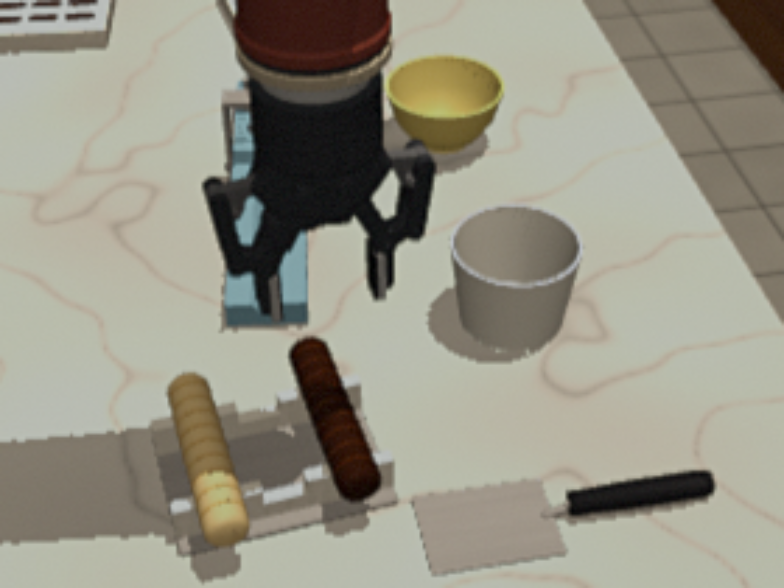

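The open fingers, at crop (270,310) and (380,290), straddle the line of the dark log. Descending and gripping.

{"method": "servo_tool", "body": {
  "targets": [
    {"fingers": 60, "delta_pos": [0.07, 2.0, 0.1], "yaw": 0},
    {"fingers": 60, "delta_pos": [0.07, 3.2, 0.1], "yaw": 0},
    {"fingers": 60, "delta_pos": [0.07, 3.62, 0.1], "yaw": 0},
    {"fingers": 60, "delta_pos": [0.07, 3.62, 0.1], "yaw": 0},
    {"fingers": 20, "delta_pos": [0.07, 3.62, 0.1], "yaw": 0},
    {"fingers": 20, "delta_pos": [0.07, 3.62, 0.1], "yaw": 0},
    {"fingers": 20, "delta_pos": [0.07, 3.62, 0.1], "yaw": 0},
    {"fingers": 20, "delta_pos": [0.07, 3.62, 0.1], "yaw": 0},
    {"fingers": 20, "delta_pos": [0.07, 3.62, 0.1], "yaw": 0},
    {"fingers": 20, "delta_pos": [0.07, 3.62, 0.1], "yaw": 0}
  ],
  "force": 30
}}

```text
t: 4.75
ee_pos: [0.5842, -0.1473, 0.0348]
tcp_rot: [-0.705, 0.706, 0.046, -0.045]
contact_force: [-5.5, -0.8, 8.7]
width: 0.029
```

{"method": "servo_tool", "body": {
  "targets": [
    {"fingers": 20, "delta_pos": [0, -0.5, 0], "yaw": 0},
    {"fingers": 20, "delta_pos": [0, -1.5, 0], "yaw": 0},
    {"fingers": 20, "delta_pos": [0, -2.5, 0], "yaw": 0},
    {"fingers": 20, "delta_pos": [0, -2.5, 0], "yaw": 0},
    {"fingers": 20, "delta_pos": [0, -2.5, 0], "yaw": 0}
  ]
}}

```text
t: 5.38
ee_pos: [0.5841, -0.1472, 0.1102]
tcp_rot: [-0.705, 0.706, 0.046, -0.045]
contact_force: [-0.3, -0.2, -2.1]
width: 0.029
```

```bash
python3 - <<'E'
from h import *
D=np.array([.0371,.3266]);D/=np.linalg.norm(D);c=np.array([.5703,.1559])
p=c-.085*D;print(env.observe()['width'],p,go((*p,.11),83.5))
top=env.get_image('top');print('dark',axis('top','dark_log',.118),axis('top','pale_log',.046),axis('top','trough',.026))
im=env.get_image('side');print(axis('side','dark_log',.118));cv2.imwrite('pics/s3.png',cv2.resize(im[150:340,170:390],None,fx=3,fy=3))
E
```

```text
0.028984480610248897 [0.56070616 0.07144316] ('d', array([ 0.163, -0.011,  7.327]), 'yaw', np.float64(1.735), 't', 5.375, 'F', array([-0.31, -0.19, -2.14]), array([-0.34,  2.14, -0.14]), 'tilt', array([ 0.001, -0.002, -1.   ]))
dark (array([ 578. , -100.9]), array([29.6, 49.5]), -82.2) (array([ 489.7, -118.6]), array([32.7, 45.8]), -79.2) (array([577.1, 156.2]), array([330.1,  85.5]), 82.9)
(array([ 582.9, -158. ]), array([ 32.1, 144.4]), -83.0)
```

View pics/s3.png

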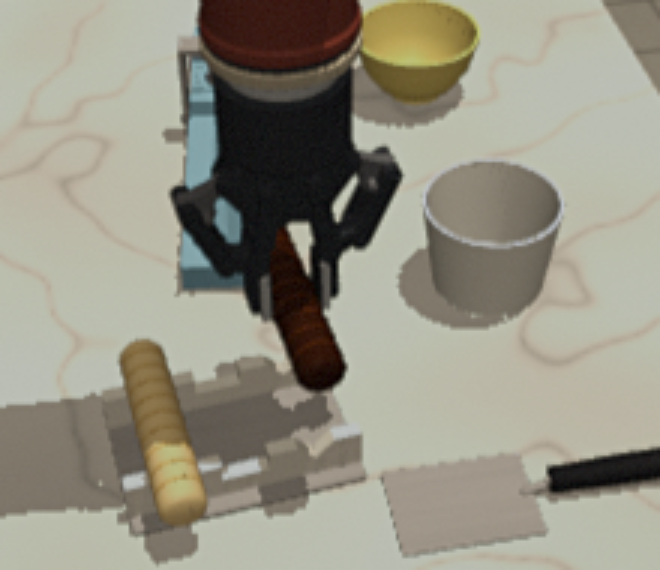

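The log is held level at crop (300,310), and the pale log is unmoved. Carrying it above the groove.

{"method": "servo_tool", "body": {
  "targets": [
    {"fingers": 20, "delta_pos": [0.05, 0, 2], "yaw": 0.5},
    {"fingers": 20, "delta_pos": [0.1, 0, 4], "yaw": 1},
    {"fingers": 20, "delta_pos": [0.16, 0, 6], "yaw": 1.5},
    {"fingers": 20, "delta_pos": [0.16, 0, 7.33], "yaw": 1.735},
    {"fingers": 20, "delta_pos": [0.16, 0, 7.33], "yaw": 1.735},
    {"fingers": 20, "delta_pos": [0.16, 0, 7.33], "yaw": 1.735},
    {"fingers": 20, "delta_pos": [0.16, 0.0, 7.33], "yaw": 1.735},
    {"fingers": 20, "delta_pos": [0.16, 1.8, 7.33], "yaw": 1.735},
    {"fingers": 20, "delta_pos": [0.16, 1.8, 7.33], "yaw": 1.735},
    {"fingers": 20, "delta_pos": [0.16, 1.8, 7.33], "yaw": 1.735}
  ]
}}

```text
t: 6.92
ee_pos: [0.5609, 0.0712, 0.056]
tcp_rot: [-0.706, 0.706, -0.04, 0.04]
contact_force: [0.3, -0.1, -1.2]
width: 0.0289
```

```bash
python3 - <<'E'
from h import *
print(go((.5607,.0714,.0288),83.5))
im=env.get_image('side');print('side',axis('side','dark_log',.064+.005),axis('side','trough',.026));cv2.imwrite('pics/s4.png',cv2.resize(im[140:270,180:350],None,fx=4,fy=4,interpolation=cv2.INTER_CUBIC))
E
```

```text
('d', array([-0.007,  0.907,  0.008]), 'yaw', np.float64(-0.005), 't', 6.925, 'F', array([ 0.26, -0.06, -1.23]), array([ 0.27,  1.23, -0.03]), 'tilt', array([ 0.   , -0.001, -1.   ]))
side (array([558. ,  59.6]), array([165.5,  30.4]), 83.5) (array([746.6, 246.4]), array([174.1, 113. ]), 79.3)
```

View pics/s4.png

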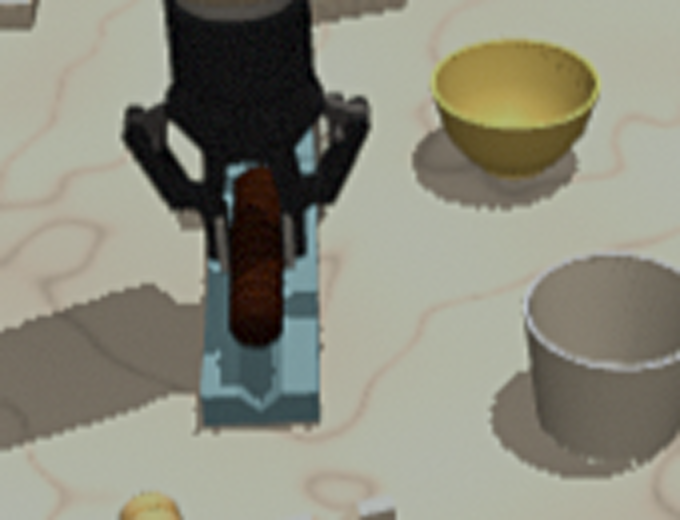

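```bash
python3 - <<'E'
from h import *
f=lambda a,b:(180+(a-2)/4,140+(b-2)/4)
print('V',w('side',f(262,407),.014),'corners',w('side',[f(201,393),f(320,392)],.026))
print('expected V px',px('side',(.5518,-.0074,.014)),f(262,407))
e=np.array([.5609,.0712])-.07*np.array([.113,.9936]);print('log rear end px',px('side',(*e,.062)),px('side',(*e,.047)),'seen bottom ~',f(256,346))
E
```

```text
V [[ 0.55184879 -0.00541991]] corners [[ 0.51985108 -0.00168312]
 [ 0.58331586 -0.0124988 ]]
expected V px [245.07366609 241.85026442] (245.0, 241.25)
log rear end px [243.79385445 222.15951447] [244.23514056 227.55078514] seen bottom ~ (243.5, 226.0)
```

Both cameras put the groove within about 1 mm of my estimate: the V shows at crop (262,407), where I predicted it. Lowering in.

{"method": "servo_tool", "body": {
  "targets": [
    {"fingers": 20, "delta_pos": [0, 0.5, 0], "yaw": 0},
    {"fingers": 20, "delta_pos": [0, 0.75, 0], "yaw": 0},
    {"fingers": 20, "delta_pos": [0, 0.85, 0], "yaw": 0},
    {"fingers": 20, "delta_pos": [0, 0.85, 0], "yaw": 0}
  ]
}}

```text
t: 7.58
ee_pos: [0.5613, 0.0717, 0.0308]
tcp_rot: [-0.706, 0.706, -0.04, 0.041]
contact_force: [-0.1, -0.0, -1.0]
width: 0.0286
```

{"method": "servo_tool", "body": {
  "targets": [
    {"fingers": 20, "delta_pos": [0, 0.05, 0], "yaw": 0},
    {"fingers": 20, "delta_pos": [0, 0.07, 0], "yaw": 0}
  ]
}}

```text
t: 7.82
ee_pos: [0.5615, 0.0717, 0.0292]
tcp_rot: [-0.706, 0.706, -0.039, 0.041]
contact_force: [-4.1, -0.5, 7.6]
width: 0.0286
```

Seated: there is an upward reaction, and the height matches the prediction. Release, rise 20 mm and look.

{"method": "servo_tool", "body": {
  "targets": [
    {"fingers": 60, "delta_pos": [0, -0.05, 0], "yaw": 0},
    {"fingers": 60, "delta_pos": [0, -0.05, 0], "yaw": 0},
    {"fingers": 60, "delta_pos": [0, -0.05, 0], "yaw": 0},
    {"fingers": 60, "delta_pos": [0, -0.05, 0], "yaw": 0},
    {"fingers": 60, "delta_pos": [0, -1.5, 0], "yaw": 0},
    {"fingers": 60, "delta_pos": [0, -2.5, 0], "yaw": 0},
    {"fingers": 0, "delta_pos": [0, -2.5, -2.0], "yaw": 0},
    {"fingers": 0, "delta_pos": [0, -2.5, -4.0], "yaw": 0},
    {"fingers": 0, "delta_pos": [0, -2.5, -4.0], "yaw": 0},
    {"fingers": 0, "delta_pos": [0, -2.5, -4.0], "yaw": 0}
  ]
}}

```text
t: 9.07
ee_pos: [0.5477, -0.0471, 0.1043]
tcp_rot: [-0.706, 0.706, -0.04, 0.041]
contact_force: [-0.4, 0.7, -0.5]
width: -0.0002
```

```bash
python3 - <<'E'
from h import *
D=np.array([.113,.9936])
im=env.get_image('side');print('side',axis('side','dark_log',.04));cv2.imwrite('pics/s5.png',cv2.resize(im[140:270,180:350],None,fx=4,fy=4,interpolation=cv2.INTER_CUBIC))
t=env.get_image('top');print('top',axis('top','dark_log',.04));cv2.imwrite('pics/t5.png',cv2.resize(t[200:280,130:300],None,fx=4.5,fy=4.5,interpolation=cv2.INTER_CUBIC))
p=np.array([.5703,.1559])-.195*D;print(p,go((*p,.031),83.5))
E
```

```text
side (array([556.9,  26. ]), array([82.4, 26.1]), 83.4)
top (array([562.4,  75.5]), array([133.6,  32.2]), 83.3)
[ 0.548265 -0.037852] ('d', array([-0.021,  2.443,  0.268]), 'yaw', np.float64(0.015), 't', 9.275, 'F', array([ 0.26,  0.59, -0.17]), array([0.19, 0.17, 0.62]), 'tilt', array([ 0.002, -0.001, -1.   ]))
```

View pics/s5.png

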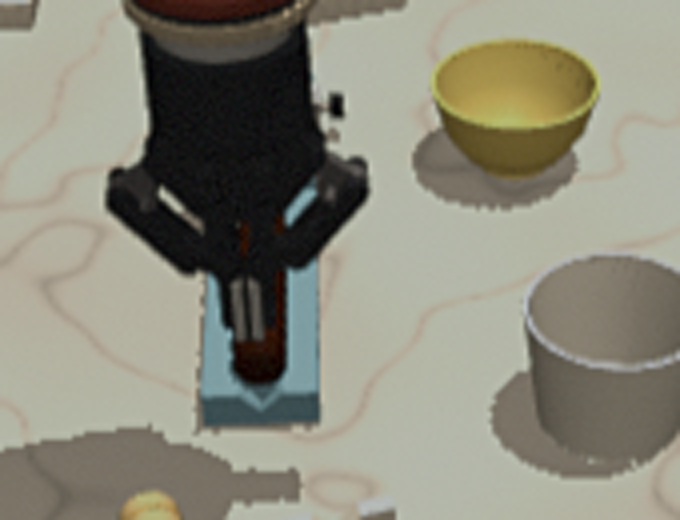

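View pics/t5.png

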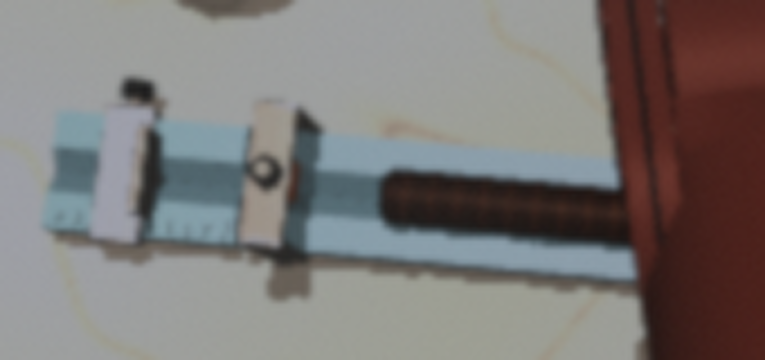

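The log lies in the groove, short of the roller: nose at top crop (382,197), roller at (292,185). The fingers are shut behind it. Descending behind the log.

{"method": "servo_tool", "body": {
  "targets": [
    {"fingers": 0, "delta_pos": [-0.02, 0, 0.2], "yaw": 0},
    {"fingers": 0, "delta_pos": [-0.02, 1.5, 0.2], "yaw": 0},
    {"fingers": 0, "delta_pos": [-0.02, 2.3, 0.2], "yaw": 0},
    {"fingers": 0, "delta_pos": [-0.02, 2.47, 0.2], "yaw": 0},
    {"fingers": 0, "delta_pos": [-0.02, 2.47, 0.2], "yaw": 0}
  ]
}}

```text
t: 9.9
ee_pos: [0.5484, -0.0393, 0.0307]
tcp_rot: [-0.706, 0.706, -0.038, 0.04]
contact_force: [-0.1, -0.2, 0.3]
width: 0.0002
```

```bash
cat > st.py <<'E'
from h import *
D=np.array([.113,.9936]);s=env.observe();d=s['ee_pos'][:2]-[.5703,.1559]
print('along mm',(d@D*1000).round(2),'lat',((d[0]*D[1]-d[1]*D[0])*1000).round(2),go((.5703,.1559,.030),83.5),'Fpush',round(float(-s['contact_force'][:2]@D),2))
E
python3 st.py
```

```text
along mm -196.44 lat 0.34 ('d', array([6.000e-03, 2.000e-02, 6.548e+00]), 'yaw', np.float64(0.02), 't', 9.9, 'F', array([-0.12, -0.22,  0.32]), array([-0.09, -0.32, -0.23]), 'tilt', array([ 0.002, -0.001, -1.   ])) Fpush 0.23
```

{"method": "servo_tool", "body": {
  "targets": [
    {"fingers": 0, "delta_pos": [0, 0.02, 0.3], "yaw": 0},
    {"fingers": 0, "delta_pos": [0, 0.02, 0.6], "yaw": 0},
    {"fingers": 0, "delta_pos": [0, 0.02, 0.8], "yaw": 0},
    {"fingers": 0, "delta_pos": [0, 0.02, 0.9], "yaw": 0},
    {"fingers": 0, "delta_pos": [0, 0.02, 1.0], "yaw": 0},
    {"fingers": 0, "delta_pos": [0, 0.02, 1.1], "yaw": 0},
    {"fingers": 0, "delta_pos": [0, 0.02, 1.2], "yaw": 0},
    {"fingers": 0, "delta_pos": [0, 0.02, 1.3], "yaw": 0},
    {"fingers": 0, "delta_pos": [0, 0.02, 1.4], "yaw": 0}
  ]
}}

```text
t: 11.02
ee_pos: [0.5531, 0.0025, 0.03]
tcp_rot: [-0.706, 0.706, -0.038, 0.04]
contact_force: [0.5, -0.9, -0.1]
width: -0.0
```

```bash
python3 st.py
```

```text
along mm -154.32 lat 0.27 ('d', array([ 4.000e-03, -0.000e+00,  5.144e+00]), 'yaw', np.float64(0.02), 't', 11.025, 'F', array([ 0.47, -0.88, -0.07]), array([ 0.56,  0.08, -0.83]), 'tilt', array([ 0.002, -0.001, -1.   ])) Fpush 0.83
```

{"method": "servo_tool", "body": {
  "targets": [
    {"fingers": 0, "delta_pos": [0, 0, 0.17], "yaw": 0},
    {"fingers": 0, "delta_pos": [0, 0, 0.33], "yaw": 0},
    {"fingers": 0, "delta_pos": [0, 0, 0.5], "yaw": 0},
    {"fingers": 0, "delta_pos": [0, 0, 0.67], "yaw": 0},
    {"fingers": 0, "delta_pos": [0, 0, 0.83], "yaw": 0},
    {"fingers": 0, "delta_pos": [0, 0, 1.0], "yaw": 0},
    {"fingers": 0, "delta_pos": [0, 0, 1.17], "yaw": 0},
    {"fingers": 0, "delta_pos": [0, 0, 1.33], "yaw": 0},
    {"fingers": 0, "delta_pos": [0, 0, 1.5], "yaw": 0},
    {"fingers": 0, "delta_pos": [0, 0, 1.67], "yaw": 0},
    {"fingers": 0, "delta_pos": [0, 0, 1.83], "yaw": 0},
    {"fingers": 0, "delta_pos": [0, 0, 2.0], "yaw": 0}
  ]
}}

```text
t: 12.52
ee_pos: [0.5599, 0.062, 0.03]
tcp_rot: [-0.706, 0.706, -0.038, 0.04]
contact_force: [1.2, -4.3, 1.5]
width: 0.0
```

```bash
python3 - <<'E'
exec(open('st.py').read())
t=env.get_image('top');print(axis('top','dark_log',.04));cv2.imwrite('pics/t6.png',cv2.resize(t[200:280,130:300],None,fx=4.5,fy=4.5,interpolation=cv2.INTER_CUBIC))
E
```

```text
along mm -94.46 lat 0.26 ('d', array([-2.000e-03, -1.000e-03,  3.149e+00]), 'yaw', np.float64(0.017), 't', 12.525, 'F', array([ 1.23, -4.33,  1.51]), array([ 1.7 , -1.5 , -4.17]), 'tilt', array([ 0.002, -0.001, -1.   ])) Fpush 4.17
(array([573.2, 173. ]), array([26.4, 28.8]), -1.7)
```

View pics/t6.png

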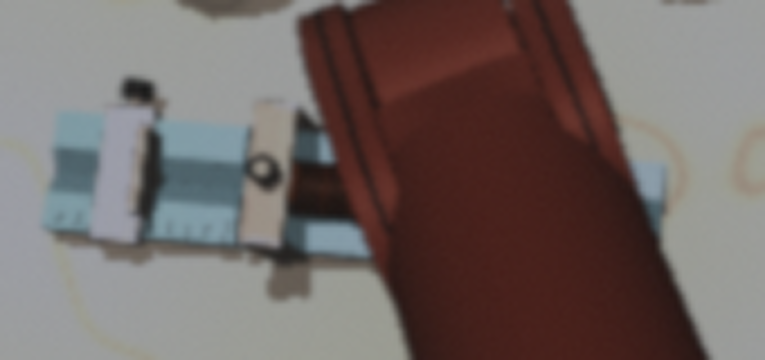

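```bash
python3 - <<'E'
exec(open('st.py').read())
f=lambda a,b:(130+(a-2)/4.5,200+(b-2)/4.5)
for n,a,z in(('bridge left edge as seen at z.04',(240,195),.04),('same z.09',(240,195),.09),('bridge right z.09',(292,190),.09),('stop plate right z.063',(150,185),.063),('shadow dark right z.035',(158,190),.035)):
    p=w('top',f(*a),z)[0];print(n,((p-[.5703,.1559])@D*1000).round(1))
E
```

```text
along mm -93.43 lat 0.19 ('d', array([0.004, 0.004, 3.114]), 'yaw', np.float64(0.025), 't', 12.625, 'F', array([ 0.38, -0.88, -0.13]), array([ 0.48,  0.14, -0.83]), 'tilt', array([ 0.003, -0.   , -1.   ])) Fpush 0.83
bridge left edge as seen at z.04 59.2
same z.09 48.7
bridge right z.09 22.6
stop plate right z.063 101.7
shadow dark right z.035 104.1
```

Hidden edges are consistent with the log nose at 47–58 mm, under the roller. The stop face is at about 101.5 mm. Continuing 30 mm.

{"method": "servo_tool", "body": {
  "targets": [
    {"fingers": 0, "delta_pos": [0, 0, 0.1], "yaw": 0},
    {"fingers": 0, "delta_pos": [0, 0, 0.2], "yaw": 0},
    {"fingers": 0, "delta_pos": [0, 0, 0.3], "yaw": 0},
    {"fingers": 0, "delta_pos": [0, 0, 0.4], "yaw": 0},
    {"fingers": 0, "delta_pos": [0, 0, 0.5], "yaw": 0},
    {"fingers": 0, "delta_pos": [0, 0, 0.6], "yaw": 0},
    {"fingers": 0, "delta_pos": [0, 0, 0.7], "yaw": 0},
    {"fingers": 0, "delta_pos": [0, 0, 0.8], "yaw": 0},
    {"fingers": 0, "delta_pos": [0, 0, 0.9], "yaw": 0},
    {"fingers": 0, "delta_pos": [0, 0, 1.0], "yaw": 0}
  ]
}}

```text
t: 13.88
ee_pos: [0.5634, 0.093, 0.0302]
tcp_rot: [0.706, -0.706, 0.038, -0.04]
contact_force: [1.7, -5.1, 1.5]
width: -0.0001
```

```bash
python3 - <<'E'
exec(open('st.py').read())
t=env.get_image('top');cv2.imwrite('pics/t7.png',cv2.resize(t[205:270,130:230],None,fx=7,fy=7,interpolation=cv2.INTER_CUBIC))
exec(open('st.py').read())
E
```

```text
along mm -63.24 lat 0.2 ('d', array([0.   , 0.006, 2.108]), 'yaw', np.float64(0.025), 't', 13.875, 'F', array([ 1.7 , -5.14,  1.48]), array([ 2.26, -1.48, -4.92]), 'tilt', array([ 0.003, -0.   , -1.   ])) Fpush 4.91
along mm -62.73 lat 0.17 ('d', array([2.000e-03, 8.000e-03, 2.091e+00]), 'yaw', np.float64(0.028), 't', 13.925, 'F', array([ 2.55, -3.92,  1.15]), array([ 2.97, -1.15, -3.61]), 'tilt', array([ 0.003,  0.   , -1.   ])) Fpush 3.6
```

View pics/t7.png

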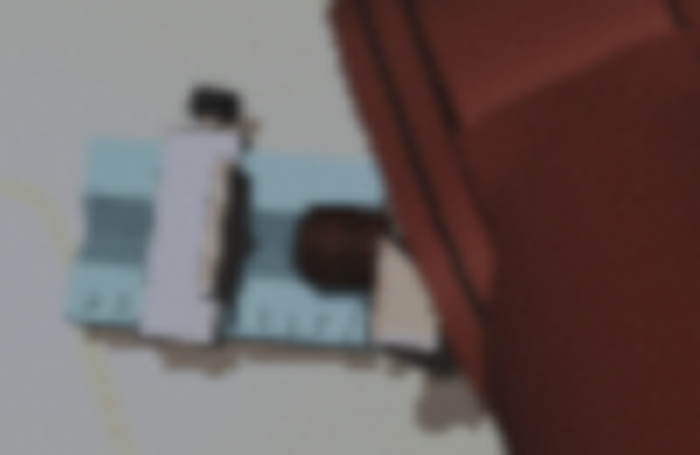

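```bash
python3 - <<'E'
exec(open('st.py').read())
p=w('top',(130+293/7,205+248/7),.035)[0];print('nose',((p-[.5703,.1559])@D*1000).round(1))
E
```

```text
along mm -62.73 lat 0.17 ('d', array([2.000e-03, 8.000e-03, 2.091e+00]), 'yaw', np.float64(0.028), 't', 13.925, 'F', array([ 2.55, -3.92,  1.15]), array([ 2.97, -1.15, -3.61]), 'tilt', array([ 0.003,  0.   , -1.   ])) Fpush 3.6
nose 87.4
```

{"method": "servo_tool", "body": {
  "targets": [
    {"fingers": 0, "delta_pos": [0, 0, 0.05], "yaw": 0},
    {"fingers": 0, "delta_pos": [0, 0, 0.1], "yaw": 0},
    {"fingers": 0, "delta_pos": [0, 0, 0.15], "yaw": 0},
    {"fingers": 0, "delta_pos": [0, 0, 0.2], "yaw": 0},
    {"fingers": 0, "delta_pos": [0, 0, 0.2], "yaw": 0}
  ]
}}

```text
t: 14.55
ee_pos: [0.564, 0.0998, 0.0302]
tcp_rot: [0.706, -0.706, 0.038, -0.04]
contact_force: [2.7, -3.9, 0.8]
width: -0.0001
```

```bash
python3 st.py
```

```text
along mm -56.42 lat 0.13 ('d', array([0.003, 0.009, 1.881]), 'yaw', np.float64(0.029), 't', 14.55, 'F', array([ 2.68, -3.89,  0.81]), array([ 3.09, -0.8 , -3.57]), 'tilt', array([ 0.003,  0.001, -1.   ])) Fpush 3.56
```

{"method": "servo_tool", "body": {
  "targets": [
    {"fingers": 0, "delta_pos": [0, 0, 0.03], "yaw": 0},
    {"fingers": 0, "delta_pos": [0, 0, 0.06], "yaw": 0},
    {"fingers": 0, "delta_pos": [0, 0, 0.09], "yaw": 0},
    {"fingers": 0, "delta_pos": [0, 0, 0.12], "yaw": 0},
    {"fingers": 0, "delta_pos": [0, 0, 0.12], "yaw": 0}
  ]
}}

```text
t: 15.18
ee_pos: [0.5645, 0.1036, 0.0303]
tcp_rot: [0.706, -0.706, 0.038, -0.04]
contact_force: [2.0, -4.1, 1.0]
width: 0.0001
```

```bash
python3 st.py
```

```text
along mm -52.66 lat 0.12 ('d', array([0.003, 0.01 , 1.755]), 'yaw', np.float64(0.031), 't', 15.175, 'F', array([ 2.05, -4.09,  1.01]), array([ 2.49, -1.01, -3.84]), 'tilt', array([ 0.003,  0.001, -1.   ])) Fpush 3.83
```

{"method": "servo_tool", "body": {
  "targets": [
    {"fingers": 0, "delta_pos": [0, 0, 0.015], "yaw": 0},
    {"fingers": 0, "delta_pos": [0, 0, 0.03], "yaw": 0},
    {"fingers": 0, "delta_pos": [0, 0, 0.03], "yaw": 0}
  ]
}}

```text
t: 15.55
ee_pos: [0.5646, 0.1045, 0.0302]
tcp_rot: [0.706, -0.706, 0.037, -0.04]
contact_force: [2.0, -4.5, 0.4]
width: 0.0001
```

{"method": "servo_tool", "body": {
  "targets": [
    {"fingers": 0, "delta_pos": [0, 0, 0.015], "yaw": 0},
    {"fingers": 0, "delta_pos": [0, 0, 0.03], "yaw": 0},
    {"fingers": 0, "delta_pos": [0, 0, 0.03], "yaw": 0}
  ]
}}

```text
t: 15.92
ee_pos: [0.5647, 0.1055, 0.0302]
tcp_rot: [0.706, -0.706, 0.037, -0.04]
contact_force: [1.7, -5.2, 1.0]
width: -0.0002
```

{"method": "servo_tool", "body": {
  "targets": [
    {"fingers": 0, "delta_pos": [0, 0, 0.015], "yaw": 0},
    {"fingers": 0, "delta_pos": [0, 0, 0.015], "yaw": 0}
  ]
}}

```text
t: 16.18
ee_pos: [0.5647, 0.106, 0.0302]
tcp_rot: [0.706, -0.706, 0.037, -0.04]
contact_force: [2.5, -3.5, -0.6]
width: -0.0001
```

{"method": "servo_tool", "body": {
  "targets": [
    {"fingers": 0, "delta_pos": [0, 0, 0.015], "yaw": 0},
    {"fingers": 0, "delta_pos": [0, 0, 0.015], "yaw": 0}
  ]
}}

```text
t: 16.42
ee_pos: [0.5648, 0.1066, 0.0303]
tcp_rot: [0.706, -0.706, 0.037, -0.04]
contact_force: [2.5, -3.6, 1.3]
width: -0.0001
```

{"method": "servo_tool", "body": {
  "targets": [
    {"fingers": 0, "delta_pos": [0, 0, 0.015], "yaw": 0},
    {"fingers": 0, "delta_pos": [0, 0, 0.015], "yaw": 0}
  ]
}}

```text
t: 16.68
ee_pos: [0.5649, 0.1071, 0.0303]
tcp_rot: [0.706, -0.706, 0.037, -0.04]
contact_force: [2.6, -4.5, 0.1]
width: 0.0
```

```bash
python3 - <<'E'
exec(open('st.py').read())
t=env.get_image('top');cv2.imwrite('pics/t8.png',cv2.resize(t[205:270,130:230],None,fx=7,fy=7,interpolation=cv2.INTER_CUBIC))
E
```

```text
along mm -49.09 lat 0.11 ('d', array([0.003, 0.011, 1.636]), 'yaw', np.float64(0.033), 't', 16.675, 'F', array([ 2.58, -4.46,  0.07]), array([ 3.05, -0.06, -4.15]), 'tilt', array([ 0.003,  0.001, -1.   ])) Fpush 4.14
```

View pics/t8.png

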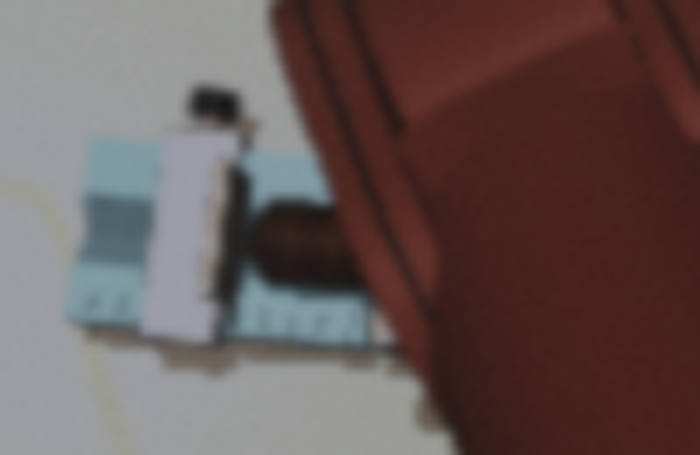

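{"method": "servo_tool", "body": {
  "targets": [
    {"fingers": 0, "delta_pos": [0, 0, 0.015], "yaw": 0},
    {"fingers": 0, "delta_pos": [0, 0, 0.015], "yaw": 0}
  ]
}}

```text
t: 16.98
ee_pos: [0.5649, 0.1076, 0.0303]
tcp_rot: [0.706, -0.706, 0.037, -0.04]
contact_force: [2.2, -3.9, 0.5]
width: 0.0002
```

{"method": "servo_tool", "body": {
  "targets": [
    {"fingers": 0, "delta_pos": [0, 0, 0.015], "yaw": 0},
    {"fingers": 0, "delta_pos": [0, 0, 0.015], "yaw": 0}
  ]
}}

```text
t: 17.23
ee_pos: [0.565, 0.1081, 0.0303]
tcp_rot: [0.706, -0.706, 0.037, -0.04]
contact_force: [1.7, -4.5, 0.5]
width: -0.0001
```

{"method": "servo_tool", "body": {
  "targets": [
    {"fingers": 0, "delta_pos": [0, 0, 0.015], "yaw": 0},
    {"fingers": 0, "delta_pos": [0, 0, 0.015], "yaw": 0}
  ]
}}

```text
t: 17.48
ee_pos: [0.5651, 0.1086, 0.0303]
tcp_rot: [0.707, -0.706, 0.037, -0.04]
contact_force: [2.8, -3.9, 1.1]
width: -0.0001
```

{"method": "servo_tool", "body": {
  "targets": [
    {"fingers": 0, "delta_pos": [0, 0, 0.015], "yaw": 0},
    {"fingers": 0, "delta_pos": [0, 0, 0.015], "yaw": 0}
  ]
}}

```text
t: 17.73
ee_pos: [0.5651, 0.1092, 0.0303]
tcp_rot: [0.707, -0.706, 0.037, -0.04]
contact_force: [2.5, -5.0, 0.7]
width: 0.0003
```

{"method": "servo_tool", "body": {
  "targets": [
    {"fingers": 0, "delta_pos": [0, 0, 0.012], "yaw": 0},
    {"fingers": 0, "delta_pos": [0, 0, 0.012], "yaw": 0}
  ]
}}

```text
t: 17.98
ee_pos: [0.5652, 0.1096, 0.0303]
tcp_rot: [0.707, -0.706, 0.037, -0.04]
contact_force: [2.0, -3.9, 1.0]
width: -0.0001
```

{"method": "servo_tool", "body": {
  "targets": [
    {"fingers": 0, "delta_pos": [0, 0, 0.012], "yaw": 0},
    {"fingers": 0, "delta_pos": [0, 0, 0.012], "yaw": 0}
  ]
}}

```text
t: 18.23
ee_pos: [0.5652, 0.11, 0.0303]
tcp_rot: [0.707, -0.706, 0.037, -0.04]
contact_force: [1.8, -4.7, 0.9]
width: -0.0002
```

{"method": "servo_tool", "body": {
  "targets": [
    {"fingers": 0, "delta_pos": [0, 0, 0.012], "yaw": 0},
    {"fingers": 0, "delta_pos": [0, 0, 0.012], "yaw": 0}
  ]
}}

```text
t: 18.48
ee_pos: [0.5652, 0.1104, 0.0303]
tcp_rot: [0.707, -0.706, 0.037, -0.04]
contact_force: [2.3, -4.1, 0.7]
width: -0.0001
```

{"method": "servo_tool", "body": {
  "targets": [
    {"fingers": 0, "delta_pos": [0, 0, 0.012], "yaw": 0},
    {"fingers": 0, "delta_pos": [0, 0, 0.012], "yaw": 0}
  ]
}}

```text
t: 18.73
ee_pos: [0.5653, 0.1108, 0.0303]
tcp_rot: [0.707, -0.706, 0.037, -0.04]
contact_force: [2.6, -3.8, 0.8]
width: -0.0002
```

{"method": "servo_tool", "body": {
  "targets": [
    {"fingers": 0, "delta_pos": [0, 0, 0.012], "yaw": 0},
    {"fingers": 0, "delta_pos": [0, 0, 0.012], "yaw": 0}
  ]
}}

```text
t: 18.98
ee_pos: [0.5653, 0.1113, 0.0303]
tcp_rot: [0.707, -0.706, 0.037, -0.039]
contact_force: [3.2, -3.8, -0.1]
width: -0.0002
```

{"method": "servo_tool", "body": {
  "targets": [
    {"fingers": 0, "delta_pos": [0, 0, 0.012], "yaw": 0},
    {"fingers": 0, "delta_pos": [0, 0, 0.012], "yaw": 0}
  ]
}}

```text
t: 19.23
ee_pos: [0.5654, 0.1117, 0.0303]
tcp_rot: [0.707, -0.705, 0.037, -0.039]
contact_force: [2.2, -3.9, 1.1]
width: 0.0002
```

```bash
python3 - <<'E'
exec(open('st.py').read())
p=w('top',[(130+222/7,205+240/7)],.063)[0];print('face',(p-[.5703,.1559])@D*1000)
t=env.get_image('top');cv2.imwrite('pics/t9.png',cv2.resize(t[215:260,145:195],None,fx=14,fy=13,interpolation=cv2.INTER_CUBIC))
E
```

```text
along mm -44.52 lat 0.1 ('d', array([0.004, 0.013, 1.484]), 'yaw', np.float64(0.037), 't', 19.225, 'F', array([ 2.2 , -3.95,  1.1 ]), array([ 2.62, -1.1 , -3.68]), 'tilt', array([ 0.003,  0.001, -1.   ])) Fpush 3.67
face 104.88403473132175
```

View pics/t9.png

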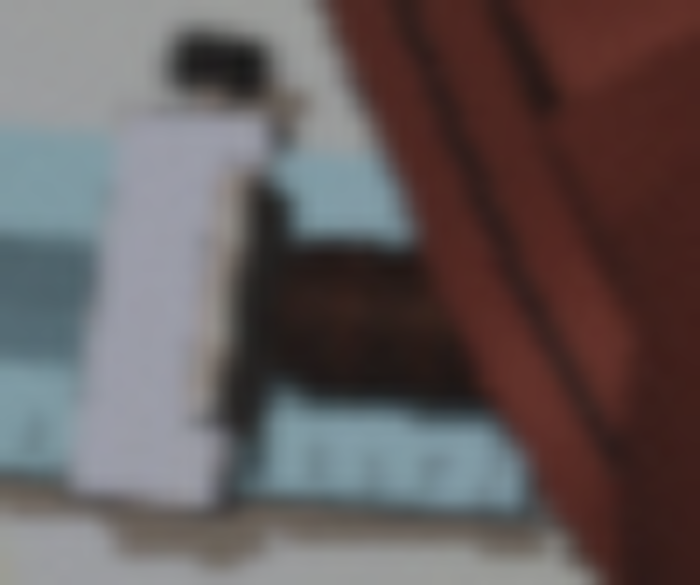

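Nose at crop x≈278, now meeting the dark stop face. Contact is imminent, so I'll continue in fine steps.

{"method": "servo_tool", "body": {
  "targets": [
    {"fingers": 0, "delta_pos": [0, 0, 0.01], "yaw": 0},
    {"fingers": 0, "delta_pos": [0, 0, 0.01], "yaw": 0}
  ]
}}

```text
t: 19.52
ee_pos: [0.5654, 0.112, 0.0303]
tcp_rot: [0.707, -0.705, 0.037, -0.039]
contact_force: [2.0, -4.7, 0.8]
width: -0.0004
```

{"method": "servo_tool", "body": {
  "targets": [
    {"fingers": 0, "delta_pos": [0, 0, 0.01], "yaw": 0},
    {"fingers": 0, "delta_pos": [0, 0, 0.01], "yaw": 0}
  ]
}}

```text
t: 19.77
ee_pos: [0.5655, 0.1123, 0.0303]
tcp_rot: [0.707, -0.705, 0.037, -0.039]
contact_force: [1.5, -4.1, -0.1]
width: 0.0002
```

{"method": "servo_tool", "body": {
  "targets": [
    {"fingers": 0, "delta_pos": [0, 0, 0.01], "yaw": 0},
    {"fingers": 0, "delta_pos": [0, 0, 0.01], "yaw": 0}
  ]
}}

```text
t: 20.02
ee_pos: [0.5655, 0.1127, 0.0303]
tcp_rot: [0.707, -0.705, 0.037, -0.039]
contact_force: [3.1, -3.9, -0.3]
width: 0.0001
```

{"method": "servo_tool", "body": {
  "targets": [
    {"fingers": 0, "delta_pos": [0, 0, 0.01], "yaw": 0},
    {"fingers": 0, "delta_pos": [0, 0, 0.01], "yaw": 0}
  ]
}}

```text
t: 20.27
ee_pos: [0.5655, 0.113, 0.0303]
tcp_rot: [0.707, -0.705, 0.037, -0.039]
contact_force: [1.8, -4.8, 0.6]
width: -0.0
```

{"method": "servo_tool", "body": {
  "targets": [
    {"fingers": 0, "delta_pos": [0, 0, 0.01], "yaw": 0},
    {"fingers": 0, "delta_pos": [0, 0, 0.01], "yaw": 0}
  ]
}}

```text
t: 20.52
ee_pos: [0.5656, 0.1134, 0.0303]
tcp_rot: [0.707, -0.705, 0.037, -0.039]
contact_force: [2.5, -4.2, 0.8]
width: -0.0
```

{"method": "servo_tool", "body": {
  "targets": [
    {"fingers": 0, "delta_pos": [0, 0, 0.01], "yaw": 0},
    {"fingers": 0, "delta_pos": [0, 0, 0.01], "yaw": 0}
  ]
}}

```text
t: 20.78
ee_pos: [0.5656, 0.1136, 0.0303]
tcp_rot: [0.707, -0.705, 0.037, -0.039]
contact_force: [2.5, -4.3, -0.1]
width: -0.0001
```

{"method": "servo_tool", "body": {
  "targets": [
    {"fingers": 0, "delta_pos": [0, 0, 0.01], "yaw": 0},
    {"fingers": 0, "delta_pos": [0, 0, 0.01], "yaw": 0}
  ]
}}

```text
t: 21.02
ee_pos: [0.5656, 0.1136, 0.0303]
tcp_rot: [0.707, -0.706, 0.037, -0.039]
contact_force: [1.5, -5.2, 0.1]
width: -0.0
```

{"method": "servo_tool", "body": {
  "targets": [
    {"fingers": 0, "delta_pos": [0, 0, 0.01], "yaw": 0},
    {"fingers": 0, "delta_pos": [0, 0, 0.01], "yaw": 0}
  ]
}}

```text
t: 21.28
ee_pos: [0.5656, 0.1136, 0.0303]
tcp_rot: [0.706, -0.706, 0.037, -0.04]
contact_force: [1.9, -4.8, 0.4]
width: 0.0002
```

Position has stalled at y=0.1136, so the log is on the stop. Building the force gradually.

{"method": "servo_tool", "body": {
  "targets": [
    {"fingers": 0, "delta_pos": [0, 0, 0.02], "yaw": 0},
    {"fingers": 0, "delta_pos": [0, 0, 0.02], "yaw": 0}
  ]
}}

```text
t: 21.52
ee_pos: [0.5656, 0.1136, 0.0303]
tcp_rot: [0.706, -0.706, 0.037, -0.04]
contact_force: [2.8, -5.3, 1.0]
width: -0.0002
```

```bash
python3 st.py
```

```text
along mm -42.54 lat 0.08 ('d', array([0.003, 0.01 , 1.418]), 'yaw', np.float64(0.032), 't', 21.525, 'F', array([ 2.81, -5.34,  0.96]), array([ 3.38, -0.96, -5.01]), 'tilt', array([ 0.003,  0.   , -1.   ])) Fpush 4.99
```

{"method": "servo_tool", "body": {
  "targets": [
    {"fingers": 0, "delta_pos": [0, 0, 0.03], "yaw": 0},
    {"fingers": 0, "delta_pos": [0, 0, 0.03], "yaw": 0}
  ]
}}

```text
t: 21.78
ee_pos: [0.5656, 0.1136, 0.0303]
tcp_rot: [-0.706, 0.706, -0.038, 0.04]
contact_force: [1.5, -6.0, 1.6]
width: 0.0004
```

{"method": "servo_tool", "body": {
  "targets": [
    {"fingers": 0, "delta_pos": [0, 0, 0.03], "yaw": 0},
    {"fingers": 0, "delta_pos": [0, 0, 0.03], "yaw": 0},
    {"fingers": 0, "delta_pos": [0, 0, 0.03], "yaw": 0}
  ]
}}

```text
t: 22.15
ee_pos: [0.5656, 0.1137, 0.0303]
tcp_rot: [-0.705, 0.707, -0.038, 0.04]
contact_force: [2.1, -6.7, 1.9]
width: 0.0001
```

{"method": "servo_tool", "body": {
  "targets": [
    {"fingers": 0, "delta_pos": [0, 0, 0.04], "yaw": 0},
    {"fingers": 0, "delta_pos": [0, 0, 0.04], "yaw": 0},
    {"fingers": 0, "delta_pos": [0, 0, 0.04], "yaw": 0}
  ]
}}

```text
t: 22.52
ee_pos: [0.5656, 0.1136, 0.0303]
tcp_rot: [-0.705, 0.707, -0.039, 0.04]
contact_force: [1.3, -8.4, 2.9]
width: -0.0
```

```bash
python3 st.py
```

```text
along mm -42.55 lat 0.11 ('d', array([-1.000e-03,  4.000e-03,  1.418e+00]), 'yaw', np.float64(0.017), 't', 22.525, 'F', array([ 1.31, -8.39,  2.89]), array([ 2.23, -2.86, -8.2 ]), 'tilt', array([ 0.002, -0.004, -1.   ])) Fpush 8.19
```

```bash
python3 - <<'E'
from h import *
D=np.array([.113,.9936])
for i in range(6):
    env.get_image('side');s=env.observe();print(round(s['t'],3),s['contact_force'].round(2),round(float(-s['contact_force'][:2]@D),2))
E
```

```text
22.575 [ 1.3  -7.63  1.87] 7.43
22.625 [ 1.95 -7.98  3.26] 7.71
22.675 [ 0.67 -8.09  2.56] 7.96
22.725 [ 1.26 -8.27  3.12] 8.07
22.775 [ 1.95 -7.8   2.67] 7.53
22.825 [ 1.55 -6.84  2.05] 6.62
```

Mean push is about 7.6 N against a drag baseline of about 3.8 N, so the stop load is about 3.9 N. That margin over 3 N is thin, so I'll go slightly firmer.

{"method": "servo_tool", "body": {
  "targets": [
    {"fingers": 0, "delta_pos": [0, 0, 0.045], "yaw": 0},
    {"fingers": 0, "delta_pos": [0, 0, 0.045], "yaw": 0}
  ]
}}

```text
t: 23.08
ee_pos: [0.5656, 0.1136, 0.0303]
tcp_rot: [-0.704, 0.708, -0.039, 0.04]
contact_force: [1.6, -8.7, 2.8]
width: -0.0
```

```bash
python3 - <<'E'
from h import *
D=np.array([.113,.9936])
for i in range(6):
    env.get_image('side');s=env.observe();print(round(s['t'],3),s['contact_force'].round(2),round(float(-s['contact_force'][:2]@D),2))
E
```

```text
23.125 [ 1.26 -7.91  3.94] 7.71
23.175 [ 0.93 -8.24  3.64] 8.08
23.225 [ 0.87 -7.52  3.62] 7.37
23.275 [ 0.6  -7.81  2.13] 7.7
23.325 [ 0.88 -7.73  2.77] 7.58
23.375 [ 1.61 -8.64  3.11] 8.4
```

{"method": "servo_tool", "body": {
  "targets": [
    {"fingers": 0, "delta_pos": [0, 0, 0.053], "yaw": 0},
    {"fingers": 0, "delta_pos": [0, 0, 0.053], "yaw": 0}
  ]
}}

```text
t: 23.62
ee_pos: [0.5656, 0.1136, 0.0302]
tcp_rot: [-0.703, 0.708, -0.04, 0.04]
contact_force: [0.8, -9.2, 3.1]
width: -0.0003
```

```bash
python3 - <<'E'
from h import *
D=np.array([.113,.9936])
for i in range(8):
    env.get_image('side');s=env.observe();print(round(s['t'],3),s['contact_force'].round(2),round(float(-s['contact_force'][:2]@D),2))
E
```

```text
23.675 [ 1.06 -8.63  3.87] 8.45
23.725 [ 0.75 -9.26  3.69] 9.12
23.775 [ 0.95 -8.33  4.05] 8.17
23.825 [ 0.24 -8.17  3.32] 8.09
23.875 [ 0.98 -9.65  3.38] 9.47
23.925 [ 0.22 -8.6   3.06] 8.52
23.975 [ 1.52 -8.97  3.75] 8.74
24.025 [-0.06 -9.76  3.97] 9.71
```

Push held at about 8.8 N mean for 0.4 s, which puts about 5 N on the stop. Backing off and lifting away.

{"method": "servo_tool", "body": {
  "targets": [
    {"fingers": 0, "delta_pos": [0, 0, -0.05], "yaw": 0},
    {"fingers": 0, "delta_pos": [0, 0, -0.15], "yaw": 0},
    {"fingers": 0, "delta_pos": [0, 0, -0.5], "yaw": 0},
    {"fingers": 0, "delta_pos": [0, 0, -1.0], "yaw": 0},
    {"fingers": 0, "delta_pos": [0, -1.5, -2], "yaw": 0},
    {"fingers": 0, "delta_pos": [0, -3, -4], "yaw": 0},
    {"fingers": 0, "delta_pos": [0, -5, -6], "yaw": 0},
    {"fingers": 0, "delta_pos": [0, -5, -7], "yaw": 0},
    {"fingers": 0, "delta_pos": [0, -5, -8], "yaw": 0},
    {"fingers": 0, "delta_pos": [0, -5, -8], "yaw": 0}
  ]
}}

```text
t: 25.28
ee_pos: [0.5375, -0.128, 0.1821]
tcp_rot: [-0.703, 0.709, -0.042, 0.042]
contact_force: [-0.1, 0.9, 0.4]
width: -0.0
```

```bash
python3 - <<'E'
from h import *
D=np.array([.113,.9936]);c0=np.array([.5703,.1559])
t=env.get_image('top');r=env.regions_of('top','dark_log');print([(round(x['conf'],2),x['rect']) for x in r],axis('top','dark_log',.04),axis('top','pale_log',.046))
for x in r[:1]:
    v,u=np.nonzero(x['pixels']);P=(w('top',np.c_[u,v],.04)-c0)@D*1000;print('along range',P.min().round(1),P.max().round(1))
s=env.get_image('side');
cv2.imwrite('pics/f.png',np.vstack([cv2.resize(t[205:270,130:290],(800,325),interpolation=cv2.INTER_CUBIC),cv2.resize(s[140:260,190:420],(800,270),interpolation=cv2.INTER_CUBIC)]))
print(env.observe()['contact_force'],env.observe()['t'])
E
```

```text
[(0.74, [162.8, 232.8, 62.3, 16.9])] (array([575.1, 192.8]), array([142.1,  32.6]), 84.1) (array([ 767.9, -220.3]), array([101.8,  18.5]), 2.4)
along range -33.8 108.3
[-0.45961283 -0.63265157  0.57820056] 25.525
```

View pics/f.png

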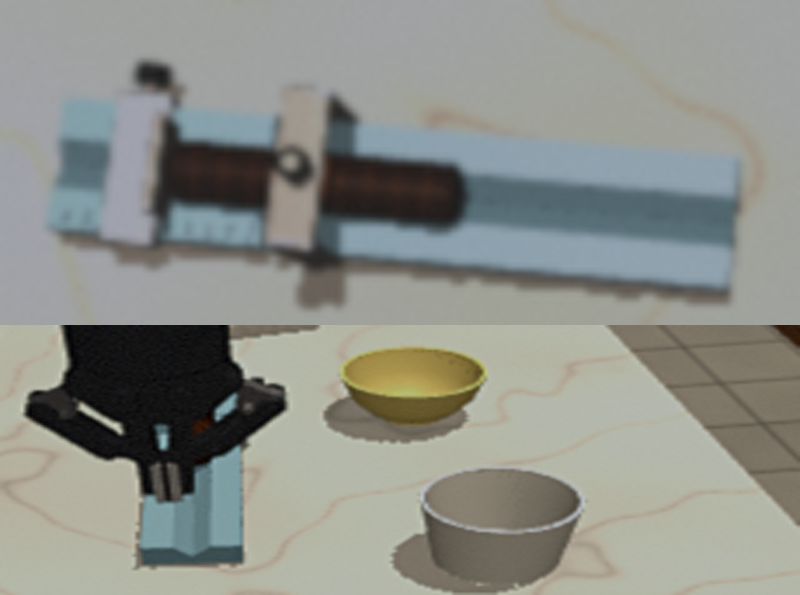

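The log lies under the bridge, from crop (168,170) at the stop to (460,195), and the gripper is clear of it. Handing in.

```bash
python3 -c "
from station import env
print(env.finish_job(),env.observe()['t'])"
```

```text
the job is handed in; nothing more can be done
the job is handed in; nothing more can be done
```

The dark log is in the groove, pushed under the roller and bedded on the length stop. The gripper backed off clear of it, and I handed the job in at about 25.5 s. No verdict is reported, so the points below are my own checks.

- **Bedding force:** I pushed in steps of about 0.3 mm until the arm stalled, then held about 8.8 N for 0.4 s. About 3.8 N of that was drag, so the stop took roughly 5 N. I inferred that from noisy wrist readings (about ±0.7 N); the contact itself was not measured. It should sit inside the 3–8 N window.
- **Log position:** the last top picture shows the log in the groove with its nose at the stop and its axis within about 1° of the groove.
- **Stop location:** my first image estimate put the stop face at about 101.5 mm from the trough's middle, and a second reading gave about 105 mm. Contact came about 6 mm further on than the first estimate implied, so I went by the force and the stall.
- **Bystanders:** the tub and bowl look unmoved in the last picture. The last pale-log detection was false, because the arm hid it. It looked unmoved after the lift, and I moved nothing near it afterwards. I did not check the palette knife again after the lift.

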